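# Draw the nut tray from under the microscope and hold it level for its photograph

## Robot

A 7-joint arm with a two-finger parallel gripper is mounted at the origin on the work surface. World frame = base frame: x ahead of the robot, y to its left, z up, the work surface at z = 0. Lengths are in mm, angles in rad, forces in N, time in s.
With the tool pointing down it reaches from about 400 to 875 mm from the base axis. Payload 4.4 kg.
Tool frame: the origin (TCP) lies midway between the tips of the shut fingers; the grasp point (between the pads) lies ctrl.grip_depth behind it (ctrl.grip_depth is the distance from the TCP to the grasp point, in mm); z points along the fingers, y is the line along which they close (so a half turn about z gives the same grasp; the last joint's range is limited). The gripper opens to 85 mm and grips with 20 to 120 N. Pads are 22 mm wide; open, the fingers measure 114 mm over their backs; the gripper's body (76 mm by 85 mm) begins 54 mm behind the grasp point. The pads swing forward as they close: fully open they stand 13 mm farther back than shut.
Start: joints at [1.06, 0.628, 0.038, 1.517, -0.027, 0.996, -0.02], TCP at [279.709, -586.755, 231.313] pointing down, gripper open.
Joint ranges: [-3.06, 3.06], [-0.37, 2.12], [-1.25, 1.32], [0.18, 2.47], [-1.1, 4.24], [0.23, 1.98], [-2.94, 2.94]. Speed limits (rad/s): [2.57, 2.57, 3.14, 3.14, 3.14, 3.14, 3.14].

## Interface

Orientations are given as [roll, pitch, yaw] about the fixed x, y, z axes, in that order (R = Rz(yaw) Ry(pitch) Rx(roll)).
In Python, from cell import ctrl gives the robot as it stands.
- The arm moves only by the tool carry_out, never from a script. Its argument "deltas" is one flat list of numbers, 7 for each row, row after row: the turn, a rotation vector about the tool's x, y, z in degrees, then the shift along the tool's x, y, z in m, then the closure, from -1 (fully open) to 1 (shut). In form: [wx, wy, wz, dx, dy, dz, claw, wx, wy, wz, dx, dy, dz, claw, ...]. A call has 1 to 12 rows; each row shifts and turns the commanded pose from where the row before left it, along the tool's axes as they then stand; what a row does not reach is not made up. A row lasts 1/8 s, in which the tool goes at most 62.5 mm and 10.7 degrees, less where a joint would pass 70% of its speed; a pose out of reach is approached as far as the arm can. A call with a gripper value outside its range is refused whole. The fingers move at their own pace and stop on an object; the grip force is fixed at half the most. Time passes only in rows, so rows that do not move let the fingers close. It gives the time, the measured TCP pose, the force, the opening and the grip force at its end, in the units of the state.
- ctrl.read_state(): the state, without advancing time (a new reading comes with each control period).
- ctrl.get_image(name): name is "scene" or "top" or "wrist"; returns the picture (420x560x3 uint8, red, green, blue); there is no depth.
- ctrl.calibration(name): a dict with "mtx" (3x3 intrinsics, pixels), "R" (3x3) and "t" (3): a world point X has camera coordinates R X + t. Camera axes: x right, y down, z forward; pixel columns grow to the right and rows downward; lengths in mm; the calibration is good to about 2 mm. A picture is of the moment at which its call begins: read the wrist's pose just before it. calibration takes no time and is no camera call; for the wrist camera it gives the pose at the moment of the call.
- ctrl.finish_job(): hands the job in; it is judged then, once.
The state is a dict: "clock": time; "qpos": joint angles; "qd": joint speeds; "tau": joint torques, N m; "eef_pos": TCP position; "tool_rot": TCP orientation; "force": force on the tool from outside, world axes, zero at the start; "torque": the same for the moment, N m; "width": finger opening in mm; "gripper_force": force on a finger pad.
Only numpy, scipy, OpenCV 4.12 (cv2) and the standard library are available. Lean on these libraries where they do the work, as an engineer would, in place of code of your own. Each camera call takes 0.05 s, during which the arm holds its last target. There are 200 camera calls.

## Task

A nut lies loose in the shallow pocket of the aluminium tray under the stereo microscope: take the tray by its upright grip, draw it straight out of its guides and carry it over to the round black contrast plate (not the square one), keeping the nut in its pocket all the way. Finish while still holding the tray level and still in the air, pocket centred above the round plate and about 12 cm above the bench, so that it can be photographed from above; do not put it down or let go, and leave the other things on the bench where they are.

Things in the scene. Friction and masses are not known exactly. Their poses are not given: they have to be found in the camera images.
- microscope: White stereo microscope, fixed. Origin on the bench surface on the optical axis, z up. The tray is drawn out along its -x (roughly towards the robot). Base 28 mm high, x -100 to +110, y -120 to +220 mm. Black column at y = +175 mm; eyepieces lean out to y = -165 mm, above 320 mm. Head 90 mm wide in x, above 163 mm.
- scope_lens (a point): Centre of the lens's lower face: on the optical axis, 135 mm above the bench; the lens is 64 mm across.
- scope_guides (a point): Point on the base's top, midway between two fixed guides that run along the microscope's x, 80 mm long (-40 to +40 mm from here), 76 mm apart between walls. Their lips, 60 mm apart, overhang the tray's long edges by 5 mm, 3 mm above it: the tray can be lifted only after its plate has been drawn 80 mm or more from here towards -x. A stop is behind it.
- tray: Loose aluminium tray, 0.11 to 0.23 kg, flat in the guides (3 mm play each side), x axis along them. Origin: underside of the plate, below the pocket. Plate 80 x 70 x 11 mm with a round pocket 39 mm across, 6 mm deep, in its middle; a neck 24 mm wide, 9 mm thick, runs to x = -154 mm and carries the upright grip post at x = -140 mm, 24 x 24 mm, top 55 mm above the underside.
- tray_grip (a point): The point to grip: on the axis of the tray's square post, 36 mm above the tray's underside, 19 mm below the post's top. The post can be gripped from above across either pair of faces.
- tray_pocket (a point): Centre of the floor of the tray's pocket, 5 mm above the tray's underside.
- nut_center (a point): Centre of the brown round nut, a 28 mm ball of 12 g lying loose in the pocket, free to roll about 8 mm from the middle in it; the pocket's rim holds it up to a tray tilt of about 50 degrees if moved smoothly.
- disc: Round black contrast plate, 110 mm across, 4 mm thick, fixed on the bench: the target. Origin at its underside's centre. It may lie in either of two places, the square plate in the other.
- square: Square black contrast plate, 100 x 100 x 4 mm, fixed on the bench: not the target. Origin at its underside's centre.
- cup: Bystander, loose, to be left alone: clear open sample cup, 60 mm across the rim, 40 mm tall. Origin at its underside's centre, z up.
- petri: Bystander, loose, to be left alone: stack of two closed glass Petri dishes, 90 mm across, 32 mm tall. Origin at its underside's centre, z up.
- brush: Bystander, loose, to be left alone: small flat brush, 140 mm long, lying flat, less than 40 mm high, along its x axis.
- jar: Bystander, loose, to be left alone: amber specimen jar with white lid, 56 mm across, 90 mm tall. Origin at its underside's centre, z up.
- washbottle: Bystander, loose, to be left alone: white bottle, 68 mm across, 170 mm tall. Origin at its underside's centre, z up.
- slidebox: Bystander, loose, to be left alone: grey slide box, 85 x 60 x 35 mm. Origin at its underside's centre, z up.
Mind the look-alikes: they are no part of the job. What is shaped like the tray but red is not meant.

How it is judged:
By the outcome, as a careful person would: the job done as asked, in the order asked, and still so for the second after the job is handed in, while the arm keeps its last pose, push and grip.
It also fails if it takes over 48 s, if anything falls off the work surface, if the arm or the gripper's body presses on something with over 40 N, if the wrist force passes 120 N, or if a joint passes its speed limit or range.

## Working session

There is one attempt and no reset: what is moved stays moved. The work goes in short steps, Python scripts to look and compute and a tool call to move; the robot and the scene stay as the last step left them, time stands still between calls to the robot, and variables do not carry over. Pictures are saved under pics/ and viewed, at most 10 in all, crops included, and the job is handed in when it is done.

Besides the shell and the picture viewer there is one more tool, called by a JSON object that holds its "fn" and its "kwargs". carry_out: Moves the arm, as the interface text tells. Its arguments: {"type":"object","properties":{"deltas":{"type":"array"}},"required":["deltas"]}

```bash
mkdir -p pics; ls
python3 - <<'E'
from cell import ctrl
import cv2,numpy as np
s=ctrl.read_state();print({k:np.round(v,3) for k,v in s.items()}, ctrl.grip_depth)
for n in("scene","top","wrist"):
    c=ctrl.calibration(n);im=ctrl.get_image(n);cv2.imwrite(f"pics/{n}0.png",im[:,:,::-1])
    print(n,np.round(c["mtx"],1).tolist(),"cam pos",np.round(-np.array(c["R"]).T@np.array(c["t"]),0))
E
```

```text
pics
{'clock': np.float64(0.0), 'qpos': array([ 1.06 ,  0.629,  0.038,  1.518, -0.027,  0.996, -0.02 ]), 'qd': array([ 0.001,  0.   , -0.   ,  0.001, -0.001,  0.001, -0.001]), 'tau': array([ 1.0000e-03, -5.6340e+01,  1.2260e+00, -1.9344e+01,  1.1000e-02,
        1.0000e-02, -0.0000e+00]), 'eef_pos': array([ 279.441, -586.173,  230.367]), 'tool_rot': array([-3.14 ,  0.   ,  0.445]), 'force': array([0.084, 0.026, 0.113]), 'torque': array([ 0.015, -0.028,  0.058]), 'gripper_force': np.float64(0.0), 'width': np.float64(85.571)} 18.700000000000003
scene [[509.0, 0.0, 283.7], [0.0, 509.0, 211.1], [0.0, 0.0, 1.0]] cam pos [1524. -409.  770.]
top [[442.5, 0.0, 279.6], [0.0, 442.5, 205.3], [0.0, 0.0, 1.0]] cam pos [ 435. -110. 1175.]
wrist [[345.1, 0.0, 279.6], [0.0, 345.1, 211.7], [0.0, 0.0, 1.0]] cam pos [ 343. -555.  374.]
```

View pics/scene0.png

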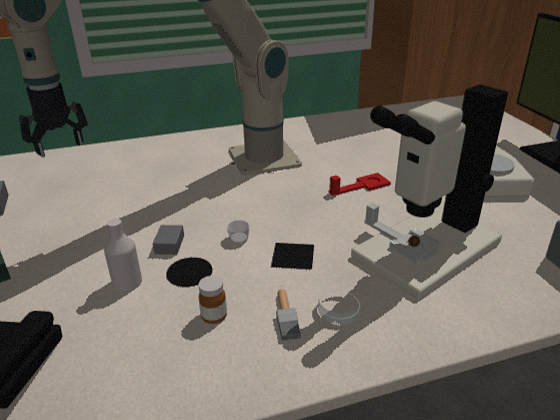

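View pics/top0.png

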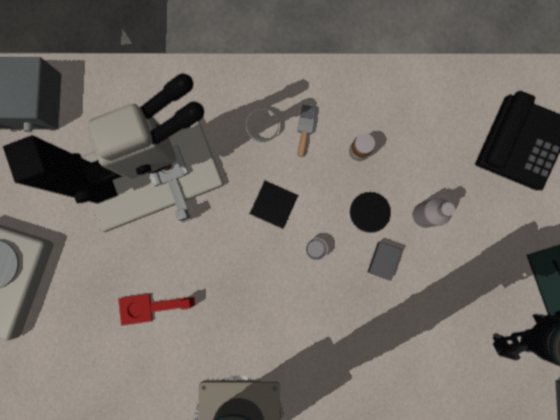

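The scene view shows the tray post at about (372,212), the nut at (414,241), and the round plate at (189,271), with the square plate at (293,255). In the top view the post is at about (183,212), the round plate at (370,212) and the square plate at (274,204). The red look-alike lies apart from them. Next I'll enlarge the tray area.

Run:
```python
import cv2,numpy as np
a=cv2.imread("pics/top0.png")[140:240,140:240];b=cv2.imread("pics/scene0.png")[190:290,345:445]
f=lambda i:cv2.convertScaleAbs(cv2.resize(i,(396,396),interpolation=cv2.INTER_CUBIC),alpha=1.3)
cv2.imwrite("pics/crop1.png",np.hstack([f(a),f(b)]))
```

```text
(no output)
```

View pics/crop1.png

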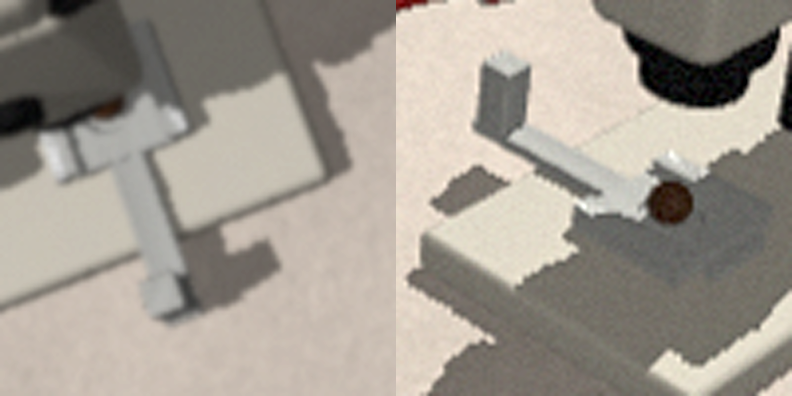

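The enlarged crop shows the post's top face at about (181.5,213.4) in the top view and (372.4,205.8) in the scene view. The neck runs straight to the plate. The base's front edge runs from about (140,217) to (221,185) in the top view.

```bash
cat > h.py <<'E'
import cv2,numpy as np
from cell import ctrl
def ray(n,p,c=None):
    c=c or ctrl.calibration(n);R=np.array(c["R"]);t=np.array(c["t"]).ravel()
    d=R.T@np.linalg.inv(c["mtx"])@np.array([p[0],p[1],1.]);return -R.T@t,d/np.linalg.norm(d)
def plane(n,p,z,c=None):
    o,d=ray(n,p,c);return o+d*(z-o[2])/d[2]
def meet(r1,r2):
    (o1,d1),(o2,d2)=r1,r2
    s=np.linalg.lstsq(np.c_[d1,-d2],o2-o1,rcond=None)[0]
    a,b=o1+s[0]*d1,o2+s[1]*d2;return (a+b)/2,np.linalg.norm(a-b)
def proj(n,X,c=None):
    c=c or ctrl.calibration(n);v=np.array(c["mtx"])@(np.array(c["R"])@np.array(X,float)+np.array(c["t"]).ravel());return v[:2]/v[2]
E
python3 - <<'E'
from h import *
np.set_printoptions(precision=1,suppress=True)
print("post top",*meet(ray("top",(181.5,213.4)),ray("scene",(372.4,205.8))))
for z in(28,): 
    A=plane("top",(221,185),z);B=plane("top",(140,217),z);d=A-B;print("edge",A,B,"yaw",np.arctan2(d[0],-d[1]))
T=cv2.imread("pics/top0.png");S=cv2.imread("pics/scene0.png")
res={}
for n,I in(("top",T),("scene",S)):
    m=(I.max(2)<45).astype(np.uint8)
    cs,_=cv2.findContours(m,cv2.RETR_EXTERNAL,cv2.CHAIN_APPROX_NONE)
    for c in cs:
        a=cv2.contourArea(c)
        if a>300:
            M=cv2.moments(c);p=(M["m10"]/a,M["m01"]/a)
            hull=np.array([plane(n,q,4)[:2] for q in c[:,0]]);r=cv2.minAreaRect(hull.astype(np.float32))
            print(n,a,np.array(p),plane(n,p,4),"rect",np.array(r[1]),"fill",cv2.contourArea(hull.astype(np.float32))/(r[1][0]*r[1][1]))
E
```

```text
post top [528.  142.9  82.9] 2.19015248762286
edge [607.3  52.8  28. ] [522.6 262.5  28. ] yaw 0.38381606741314406
top 723.5 [239.  410.5] [32.6  0.4  4. ] rect [ 48.8 124.3] fill 0.7390808241622222
top 2531.5 [536.5 316.2] [ 270.8 -764.9    4. ] rect [166.  303.3] fill 0.3269131893096657
top 1148.5 [370.  211.7] [ 540.3 -340.4    4. ] rect [100.7 101.4] fill 0.7925838278805293
top 1195.0 [273.6 204.1] [559.9 -84.6   4. ] rect [95.1 94.6] fill 0.9451271884707299
top 4328.5 [ 59.  170.6] [648.9 493.4   4. ] rect [334.9 130.6] fill 0.7296148572216085
top 894.0 [177.1 122.3] [782.6 178.7   4. ] rect [ 53.8 165. ] fill 0.763842411319368
top 5319.0 [522.1 141.5] [ 730.9 -752.2    4. ] rect [189.4 240.2] fill 0.8588474210036884
top 852.5 [167.6  94.8] [859.8 206.7   4. ] rect [ 52.8 164.5] fill 0.7594326242027849
top 1134.0 [48.8 95. ] [859.  533.1   4. ] rect [ 57.3 192.5] fill 0.8006611866754244
scene 3535.5 [ 24.2 351.1] [ 690.5 -689.3    4. ] rect [243.1 114. ] fill 0.6694689168762077
scene 913.5 [188.3 271.4] [ 543.6 -341.1    4. ] rect [102.1 108.3] fill 0.7503304075684282
scene 869.5 [292.9 255.7] [564.8 -84.5   4. ] rect [96.9 98.8] fill 0.9277224336635426
scene 323.5 [421.3 208. ] [469.  333.7   4. ] rect [116.8 100.1] fill 0.4240109109833675
scene 660.0 [545.6 153.3] [292.8 919.8   4. ] rect [123.5 379.4] fill 0.37556337334058476
scene 1016.5 [401.1 124.2] [-96.9 582.    4. ] rect [377.9 160.2] fill 0.6510961557000937
scene 4990.5 [475.  155.6] [230.  682.7   4. ] rect [ 178.1 1272.9] fill 0.6670420134227255Traceback (most recent call last):
  File "<stdin>", line 15, in <module>
  File "h.py", line 7, in plane
    o,d=ray(n,p,c);return o+d*(z-o[2])/d[2]
        ~~~^^^^^^^
  File "h.py", line 4, in ray
    c=c or ctrl.calibration(n);R=np.array(c["R"]);t=np.array(c["t"]).ravel()
           ~~~~~~~~~~~~~~~~^^^
ValueError: time passes only in moves, steps and waits
```

{"fn": "carry_out", "kwargs": {"deltas": [0,0,0,0.0385,-0.0394,0,-1,0,0,0,0.0385,-0.0394,0,-1,0,0,0,0.0385,-0.0394,0,-1,0,0,0,0.0385,-0.0394,0,-1,0,0,0,0.0385,-0.0394,0,-1,0,0,0,0.0385,-0.0394,0,-1,0,0,0,0.0385,-0.0394,0,-1,0,0,0,0.0385,-0.0394,0,-1,0,0,0,0.0385,-0.0394,0,-1,0,0,0,0.0385,-0.0394,0,-1,0,0,0,0.0385,-0.0394,0,-1,0,0,0,0.0385,-0.0394,0,-1]}}

```text
clock: 1.65
eef_pos: [493.7, 40.5, 231.3]
tool_rot: [3.141, -0.0, 0.445]
force: [0.7, -0.6, -0.4]
width: 85.4
gripper_force: 0.0
```

{"fn": "carry_out", "kwargs": {"deltas": [0,0,0,0.0385,-0.0394,0,-1,0,0,0,0.0385,-0.0394,0,-1,0,0,-9.6,0,0,0,-1,0,0,-9.6,0,0,0,-1,0,0,-9.6,0,0,0,-1,0,0,-9.6,0,0,0,-1,0,0,-9.6,0,0,0,-1,0,0,-9.6,0,0,0,-1,0,0,-9.6,0,0,0,-1,0,0,-9.6,0,0,0,-1,0,0,-9.6,0,0,0,-1,0,0,0,0,0,0,-1]}}

```text
clock: 3.15
eef_pos: [528.8, 142.8, 231.0]
tool_rot: [-3.141, -0.0, 1.951]
force: [-0.3, -0.2, 0.9]
width: 85.7
gripper_force: 0.0
```

Run:
```python
from h import *
import pickle
s=ctrl.read_state();print(s["eef_pos"],s["tool_rot"],s["clock"],s["qpos"])
c=ctrl.calibration("wrist");im=ctrl.get_image("wrist");cv2.imwrite("pics/w1.png",im[:,:,::-1]);pickle.dump(c,open("w1.pkl","wb"))
print(proj("wrist",(528,143,83),c))
```

```text
[528.80638844 142.82747386 231.03425834] [-3.14103922e+00 -4.19849898e-04  1.95071821e+00] 3.15 [-0.00762385  0.51407985 -0.45905151  1.79624546  0.28199797  0.89698679
 -0.21308573]
[279.11632179 197.26533019]
```

View pics/w1.png

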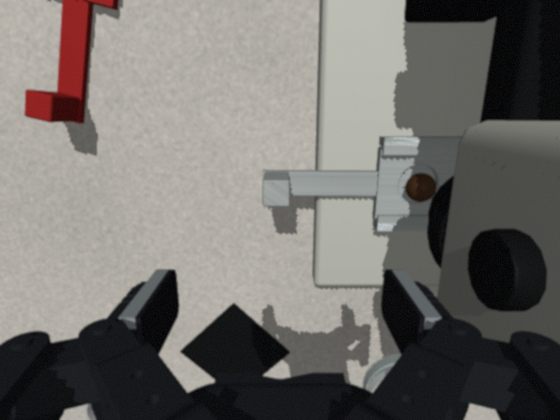

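The wrist view shows the post at about (277,190), with its neck running right to the plate and the nut at (420,186). The base's front edge is near column 318. I'll zoom in on the post for the exact top face.

Run:
```python
import cv2,numpy as np
a=cv2.imread("pics/w1.png")[150:230,250:450]
cv2.imwrite("pics/crop2.png",cv2.resize(a,(800,320),interpolation=cv2.INTER_CUBIC))
```

```text
(no output)
```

View pics/crop2.png

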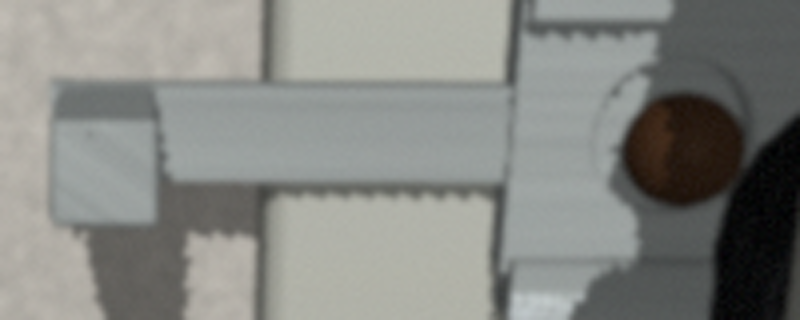

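The crop shows the post's top face centred at about (275.6,192.4). The neck's edges run from (290,171.1) to (377,171.1) and from (292,194.9) to (374.6,196.1).

Run:
```python
from h import *
import pickle
np.set_printoptions(precision=2,suppress=True)
c=pickle.load(open("w1.pkl","rb"))
g=lambda p:(250+(p[0]+.5)/4-.5,150+(p[1]+.5)/4-.5)
P=g((104,171))
w=ray("wrist",P,c)
print("wrist+scene",*meet(w,ray("scene",(372.4,205.8))),"wrist+top",*meet(w,ray("top",(181.5,213.4))),"z83",plane("wrist",P,83,c))
for a,b in(((160,86),(510,86)),((170,181),(500,186))):
    A,B=plane("wrist",g(a),37,c),plane("wrist",g(b),37,c);d=B-A;print("neck",A,B,np.arctan2(d[1],d[0]))
q=[plane("wrist",g(p),83,c)[:2] for p in((52,118),(156,118),(156,224),(52,224))]
for i in range(4):d=q[(i+1)%4]-q[i];print("face edge",np.hypot(*d),np.arctan2(d[1],d[0]))
n=plane("wrist",g((684,148)),28+5+14,c);print("nut",n);A,B=plane("wrist",(318,30),28,c),plane("wrist",(315,270),28,c);d=A-B;print("base yaw",np.arctan2(d[1],d[0])-np.pi/2)
```

```text
wrist+scene [524.03 145.77  80.41] 0.9672666494170765 wrist+top [526.32 143.88  74.05] 4.1374557745772655 z83 [523.57 145.93  83.  ]
neck [531.96 160.89  37.  ] [612.11 192.88  37.  ] 0.37976701314781275
neck [543.39 139.54  37.  ] [621.04 169.14  37.  ] 0.36420492480664335
face edge 22.298981750164888 0.37976655196261455
face edge 23.55954905206747 -1.183720550337818
face edge 22.797423309199058 -2.761827673759503
face edge 23.561142651083237 1.9367158642076638
nut [654.73 195.41  47.  ]
base yaw 0.39713238028772935
```

{"fn": "carry_out", "kwargs": {"deltas": [0,0,0,0.0036,-0.0032,0.01,-1,0,0,0,0,0,0.025,-1,0,0,0,0,0,0.03,-1,0,0,0,0,0,0.03,-1,0,0,0,0,0,0.03,-1,0,0,0,0,0,0.025,-1,0,0,0,0,0,0.02,-1,0,0,0,0,0,0.01,-1,0,0,0,0,0,0.006,-1,0,0,0,0,0,0,-1]}}

```text
clock: 4.45
eef_pos: [524.6, 145.3, 45.3]
tool_rot: [3.142, 0.0, 1.953]
force: [0.7, -0.8, 0.8]
width: 85.0
gripper_force: 0.0
```

Run:
```python
from h import *
s=ctrl.read_state();print(s["eef_pos"],s["tool_rot"],s["force"])
a=ctrl.get_image("scene")[150:290,320:480];b=ctrl.get_image("wrist")[100:400,80:480]
f=lambda i:cv2.resize(np.ascontiguousarray(i[:,:,::-1]),(398,300),interpolation=cv2.INTER_CUBIC)
cv2.imwrite("pics/pre.png",np.hstack([f(a),f(b)]))
```

```text
[524.61455116 145.34763881  45.34848388] [3.14153313e+00 7.30923464e-05 1.95259950e+00] [ 0.74061899 -0.84363133  0.76747613]
```

View pics/pre.png

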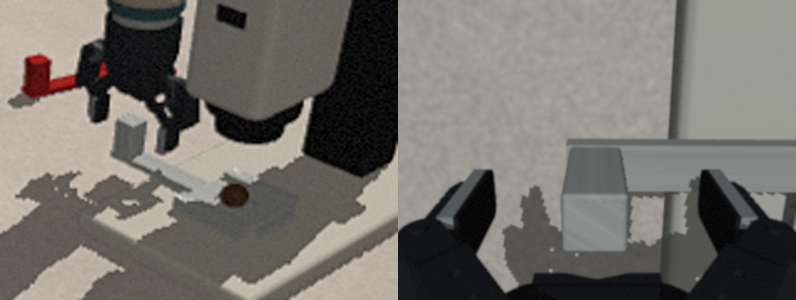

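The post stands between the open fingers: its top-face centre is at about (277,322) in the wrist picture, and the fingers are evenly spaced on both sides. I'll check it against the tool axis.

Run:
```python
from h import *
s=ctrl.read_state();e=s["eef_pos"];p=plane("wrist",(277,322),83);d=p-e;y=s["tool_rot"][2]
print(p,"off tool x,y",d[0]*np.cos(y)+d[1]*np.sin(y),d[0]*np.sin(y)-d[1]*np.cos(y))
```

```text
[523.65699157 145.5792068   83.        ] off tool x,y 0.6864763601777246 -1.2167856240796817
```

{"fn": "carry_out", "kwargs": {"deltas": [0,0,0,0.0006,-0.001,0,-1,0,0,0,0,0,0,0.2,0,0,0,0,0,0,0.6,0,0,0,0,0,0,1,0,0,0,0,0,0,1,0,0,0,0,0,0,1,0,0,0,0,0,0,1,0,0,0,0,0,0,1,0,0,0,0,0,0,1]}}

```text
clock: 5.68
eef_pos: [523.7, 145.4, 45.5]
tool_rot: [3.141, 0.0, 1.953]
force: [-0.3, -0.7, 4.1]
width: 23.5
gripper_force: 59.1
```

{"fn": "carry_out", "kwargs": {"deltas": [0,0,0,0,-0.002,0,1,0,0,0,0,-0.005,0,1,0,0,0,0,-0.007,0,1,0,0,0,0,-0.007,0,1,0,0,0,0,-0.005,0,1,0,0,0,0,-0.003,0,1]}}

```text
clock: 6.42
eef_pos: [496.3, 134.5, 45.4]
tool_rot: [3.141, 0.0, 1.953]
force: [1.5, 0.5, 1.1]
width: 23.4
gripper_force: 58.9
```

Low forces, and the tray slides freely. I'll continue the draw.

{"fn": "carry_out", "kwargs": {"deltas": [0,0,0,0,-0.003,0,1,0,0,0,0,-0.006,0,1,0,0,0,0,-0.009,0,1,0,0,0,0,-0.01,0,1,0,0,0,0,-0.01,0,1,0,0,0,0,-0.01,0,1,0,0,0,0,-0.01,0,1,0,0,0,0,-0.009,0,1,0,0,0,0,-0.006,0,1,0,0,0,0,-0.003,0,1,0,0,0,0,0,0,1]}}

```text
clock: 7.8
eef_pos: [425.3, 105.9, 45.3]
tool_rot: [-3.14, 0.0, 1.953]
force: [-1.5, -0.2, 1.8]
width: 23.6
gripper_force: 58.9
```

Run:
```python
from h import *
import pickle
c=ctrl.calibration("wrist")
a=ctrl.get_image("scene")[150:290,300:460];b=ctrl.get_image("wrist")[100:400,160:560]
f=lambda i:cv2.resize(np.ascontiguousarray(i[:,:,::-1]),(398,300),interpolation=cv2.INTER_CUBIC)
cv2.imwrite("pics/drawn.png",np.hstack([f(a),f(b)]))
```

```text
(no output)
```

View pics/drawn.png

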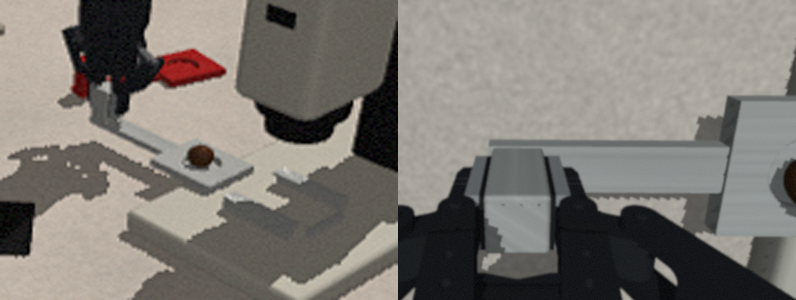

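The plate stands fully clear of the guides, with the nut (about (200,155) in the left crop) in its pocket. Now I'll lift it straight up.

{"fn": "carry_out", "kwargs": {"deltas": [0,0,0,0,0,-0.003,1,0,0,0,0,0,-0.007,1,0,0,0,0,0,-0.011,1,0,0,0,0,0,-0.014,1,0,0,0,0,0,-0.015,1,0,0,0,0,0,-0.014,1,0,0,0,0,0,-0.011,1,0,0,0,0,0,-0.007,1,0,0,0,0,0,-0.004,1,0,0,0,0,0,-0.001,1]}}

```text
clock: 9.15
eef_pos: [426.0, 106.2, 132.4]
tool_rot: [-3.141, 0.0, 1.953]
force: [-0.3, -0.5, -2.1]
width: 23.4
gripper_force: 59.0
```

Run:
```python
from h import *
np.set_printoptions(precision=2,suppress=True)
s=ctrl.read_state();print(s["eef_pos"],s["tool_rot"],s["qpos"],s["torque"],s["force"])
# washbottle base & top from both views (rough)
print("bottle top",*meet(ray("top",(447,208)),ray("scene",(114,223))))
print("jar top",*meet(ray("top",(366,143)),ray("scene",(211,285))))
D=(plane("top",(370,211.7),4)+plane("scene",(188.3,271.4),4))/2
e=s["eef_pos"];y0=s["tool_rot"][2]
for b in(-.56,-.45,-.35,-.65):
    p=D[:2]-140*np.array([np.cos(b),np.sin(b)]);print("D",D,"b",b,"post",p,np.hypot(*p),"turn deg",np.degrees(b+np.pi/2-y0))
```

```text
[425.98 106.23 132.37] [-3.14  0.    1.95] [-0.02  0.53 -0.4   2.17  0.42  0.51 -0.36] [-0.08  0.16 -0.03] [-0.29 -0.53 -2.07]
bottle top [ 534.71 -483.23  167.14] 1.2379233290369316
jar top [ 706.46 -314.1    85.79] 6.694666046944285
D [ 542.01 -340.83    4.  ] b -0.56 post [ 423.39 -266.47] 500.2640406782543 turn deg -53.967390037766265
D [ 542.01 -340.83    4.  ] b -0.45 post [ 415.94 -279.94] 501.3723600173412 turn deg -47.6648542913272
D [ 542.01 -340.83    4.  ] b -0.35 post [ 410.49 -292.83] 504.2352026499786 turn deg -41.93527634001897
D [ 542.01 -340.83    4.  ] b -0.65 post [ 430.55 -256.11] 500.96694933592096 turn deg -59.124010193943676
```

{"fn": "carry_out", "kwargs": {"deltas": [0,0,0,-0.005,-0.002,0,1,0,0,0,-0.01,-0.004,0,1,0,0,0,-0.015,-0.006,0,1,0,0,0,-0.02,-0.0083,0,1,0,0,0,-0.02,-0.0083,0,1,0,0,0,-0.02,-0.0083,0,1,0,0,0,-0.02,-0.0083,0,1,0,0,0,-0.02,-0.0083,0,1,0,0,0,-0.02,-0.0083,0,1,0,0,0,-0.02,-0.0083,0,1]}}

```text
clock: 10.4
eef_pos: [423.7, -79.2, 132.1]
tool_rot: [-3.141, -0.0, 1.952]
force: [-0.2, 0.1, -2.5]
width: 23.7
gripper_force: 58.9
```

{"fn": "carry_out", "kwargs": {"deltas": [0,0,0,-0.02,-0.0083,0,1,0,0,0,-0.02,-0.0083,0,1,0,0,0,-0.02,-0.0083,0,1,0,0,0,-0.02,-0.0083,0,1,0,0,0,-0.02,-0.0083,0,1,0,0,0,-0.02,-0.0083,0,1,0,0,0,-0.02,-0.0083,0,1,0,0,0,-0.016,-0.006,0,1,0,0,0,-0.01,-0.004,0,1,0,0,0,-0.005,-0.002,0,1,0,0,0,-0.002,-0.001,0,1]}}

```text
clock: 11.78
eef_pos: [422.8, -264.4, 132.3]
tool_rot: [3.142, -0.0, 1.953]
force: [-0.1, 0.2, -2.3]
width: 22.9
gripper_force: 58.9
```

{"fn": "carry_out", "kwargs": {"deltas": [0,0,1,0,0,0,1,0,0,3,0,0,0,1,0,0,5,0,0,0,1,0,0,6,0,0,0,1,0,0,6,0,0,0,1,0,0,6,0,0,0,1,0,0,6,0,0,0,1,0,0,6,0,0,0,1,0,0,6,0,0,0,1,0,0,5,0,0,0,1,0,0,3,0,0,0,1,0,0,1,0,0,0,1]}}

```text
clock: 13.28
eef_pos: [423.1, -263.8, 132.4]
tool_rot: [-3.141, -0.0, 1.011]
force: [-0.5, 0.4, -3.0]
width: 23.4
gripper_force: 58.9
```

Run:
```python
from h import *
np.set_printoptions(precision=2,suppress=True)
s=ctrl.read_state();print(s["eef_pos"],s["tool_rot"],s["clock"],s["width"])
a=ctrl.get_image("top");b=ctrl.get_image("scene")
cv2.imwrite("pics/top9.png",a[:,:,::-1]);cv2.imwrite("pics/scene9.png",b[:,:,::-1])
f=lambda i:cv2.resize(np.ascontiguousarray(i[:,:,::-1]),(400,400),interpolation=cv2.INTER_CUBIC)
cv2.imwrite("pics/end.png",np.hstack([f(a[150:290,300:440]),f(b[170:310,110:250])]))
```

```text
[ 423.06 -263.82  132.37] [-3.14 -0.    1.01] 13.275 23.35270260134369
```

View pics/end.png

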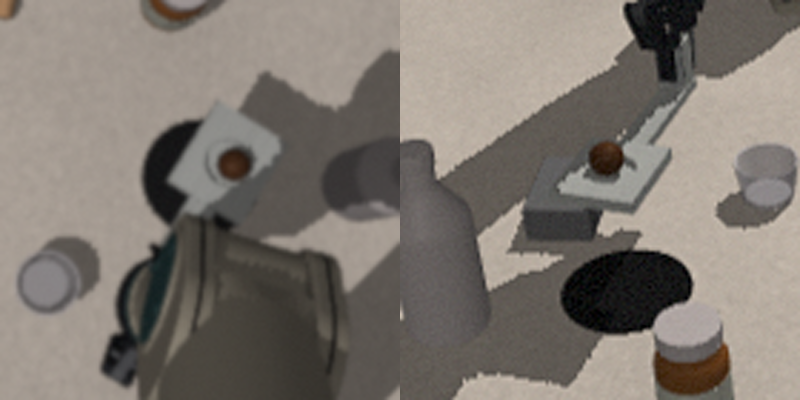

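The end picture shows the nut in the pocket. The plate corners are at about (168,181), (220,100) and (281,142) in the top crop, and at (156,188), (233,208) and (271,150) in the scene crop.

Run:
```python
from h import *
np.set_printoptions(precision=1,suppress=True)
k=400/140
t=lambda p:(300+(p[0]+.5)/k-.5,150+(p[1]+.5)/k-.5); u=lambda p:(110+(p[0]+.5)/k-.5,170+(p[1]+.5)/k-.5)
print("centre tri",*meet(ray("top",t((225,162))),ray("scene",u((213.5,169)))))
# physical corners: scene left = top right ; scene bottom = top 'top'; scene right = top 'left'
for n,a,b in(("far -y",(281,142),(156,188)),("far +y",(220,100),(233,208)),("near +y",(168,181),(271,150))):
    print(n,*meet(ray("top",t(a)),ray("scene",u(b))))
print("z126 top",plane("top",t((225,162)),126),"scene",plane("scene",u((213.5,169)),126))
print("disc top",plane("top",(370,211.7),4),"scene",plane("scene",(188.3,271.4),4))
s=ctrl.read_state();e=s["eef_pos"];b=s["tool_rot"][2]-np.pi/2;print("kin pocket",e[:2]+140*np.array([np.cos(b),np.sin(b)]))
```

```text
centre tri [ 542.3 -336.7  124.9] 0.4058068393366172
far -y [ 558.8 -383.2  127.8] 0.02052536731434066
far +y [ 595.3 -332.1  122. ] 4.536862799594266
near +y [ 526.6 -288.7  123. ] 1.7836215793755426
z126 top [ 542.1 -336.7  126. ] scene [ 544.1 -336.7  126. ]
disc top [ 540.3 -340.5    4. ] scene [ 543.7 -341.2    4. ]
kin pocket [ 541.7 -338.4]
```

{"fn": "carry_out", "kwargs": {"deltas": [0,0,0,-0.001,0.0003,0,1,0,0,0,-0.0015,0.0004,0,1,0,0,0,-0.001,0.0003,0,1,0,0,0,0,0,0,1,0,0,0,0,0,0,1,0,0,0,0,0,0,1,0,0,0,0,0,0,1,0,0,0,0,0,0,1]}}

```text
clock: 14.38
eef_pos: [421.9, -268.1, 132.3]
tool_rot: [3.142, -0.0, 1.01]
force: [-0.2, 0.2, -2.8]
width: 23.4
gripper_force: 58.9
```

Run:
```python
from h import *
s=ctrl.read_state();print(s["eef_pos"],s["tool_rot"],s["width"],s["gripper_force"],abs(s["qd"]).max())
b=ctrl.get_image("top");h=cv2.cvtColor(b,cv2.COLOR_RGB2HSV)[190:220,360:395]
m=cv2.inRange(h,(0,90,20),(15,255,160));M=cv2.moments(m,True);p=(360+M["m10"]/M["m00"],190+M["m01"]/M["m00"]);print("nut",M["m00"],plane("top",p,134))
print(ctrl.finish_job())
```

```text
[ 421.86817459 -268.11473161  132.3286544 ] [ 3.14154132e+00 -3.08187035e-05  1.01032098e+00] 23.436439162288135 58.89032185077667 0.0012479857031911636
nut 79.0 [ 537.64652284 -346.87261161  134.        ]
the job is handed in; nothing more can be done
None
```

The job is handed in: the arm is holding the tray level and still, its pocket within a few millimetres of centred over the round plate and about 12 cm above the bench, with the nut still in the pocket and the other items left alone; the clock read about 14.5 s of the 48 s allowed.

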